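# Press the fresh edge strips of a bead dish, bead aboard

### The arm

A 7-joint arm with a two-finger parallel gripper is mounted at the origin on the work surface. World frame = base frame: x ahead of the robot, y to its left, z up, the work surface at z = 0. Lengths are in m, angles in rad, forces in N, time in s.
With the tool pointing down it reaches from about 0.4 to 0.85 m from the base axis. Payload 4.5 kg.
Tool frame: the origin (TCP) lies on the mounting face of the last link; the fingertips stand 166 mm ahead of it and the grasp point (between the pads) lies 147 mm ahead of it; z points along the fingers, y is the line along which they close (so a half turn about z gives the same grasp; the last joint's range is limited). The gripper opens to 88 mm and grips with 3 to 60 N. Pads are 18 mm wide; open, the fingers measure 123 mm over their backs; the gripper's body (75 mm by 187 mm) begins 45 mm behind the grasp point.
Start: joints at [-1.069, 0.689, -0.195, 1.565, 0.157, 0.902, -0.215], TCP at [0.282, 0.558, 0.405] pointing down, gripper open.
Joint ranges: [-3.01, 3.01], [-0.46, 2.08], [-1.47, 1.51], [0.13, 2.56], [-1, 4.14], [0.04, 2.09], [-2.66, 2.66]. Speed limits (rad/s): [2.57, 2.57, 3.14, 3.14, 3.14, 3.14, 3.14].

### API

Orientations are given as a unit quaternion [x, y, z, w].
In Python, from plant import r, snapshot gives the robot as it stands. The module is installed in compiled form; this text tells all that it offers.
- The arm moves only by the tool move_arm, never from a script. Its argument "rows" is a list of rows, each a list of 5 numbers: the shift along the tool's x, y, z in m, then the turn about the tool's z in rad, then the finger opening in m, from 0 to 0.0881. In form: [[dx, dy, dz, spin, claw], ...]. A call has 1 to 10 rows; each row shifts and turns the commanded pose from where the row before left it, along the tool's axes as they then stand; what a row does not reach is not made up. A row lasts 1/12 s, in which the tool goes at most 41.7 mm and 7.16 degrees, less where a joint would pass 70% of its speed; a pose out of reach is approached as far as the arm can. A call with a gripper value outside its range is refused whole. The fingers move at their own pace and stop on an object; "newtons" is the grip in N (left out, the last holds). Time passes only in rows, so rows that do not move let the fingers close. It gives the time, the measured TCP pose, the force, the opening and the grip force at its end, in the units of the state.
- r.get_state(): the state, without advancing time (a new reading comes with each control period).
- snapshot(name): name is "scene" or "top" or "wrist"; returns a dict with "color" (420x560x3 uint8, red, green, blue), "depth" (420x560 float32, m along the optical axis (not along the pixel's ray), 0 where there is no reading), "mtx" (3x3 intrinsics, pixels), "dist" ([k1, k2, p1, p2, k3] as OpenCV has them; the pictures are not rectified), "eye" and "orientation" of the camera in the world. Camera axes: x right, y up, looking along -z (the intrinsics and any distortion apply to the point x, -y, -z); pixel columns grow to the right and rows downward; lengths in m; the calibration is good to about 2 mm. A picture is of the moment at which its call begins.
- r.finish_job(): hands the job in; it is judged then, once.
The state is a dict: "clock": time; "q": joint angles; "qd": joint speeds; "joint_torque": joint torques, N m; "tool_pos": TCP position; "eef_rot": TCP orientation; "contact_force": force on the tool from outside, world axes, zero at the start; "moment": the same for the moment, N m; "opening": opening from 0.0 (shut) to 1.0 (fully open); "finger_force": force on a finger pad.
Only numpy, scipy, OpenCV 4.12 (cv2) and the standard library are available. Lean on these libraries where they do the work, as an engineer would, in place of code of your own. Each camera call takes 0.05 s, during which the arm holds its last target. There are 200 camera calls.

### The job

The red and the blue edge strips of the bead dish have just been glued: lift the dish by its bridge handle and gently push the middle of the red strip squarely against the sprung pad of the edge press, about half-way in, for two seconds, then draw the dish clear of the pad, turn it level through a quarter turn in the air and push the blue strip against the pad in the same way. Keep the dish level and the loose bead in its middle all the way, and leave the other things on the counter alone. Finish still holding the dish in the air, level, its blue strip gently pushing the pad about half-way in and the bead at rest in the middle; do not put it down or let go.

Things in the scene. Friction and masses are not known exactly. Their poses are not given: they have to be found in the camera images.
- dish: Square wooden dish, 130 x 130 mm, loose, 0.2 to 0.35 kg, origin under its centre, z up. Rim walls 6 mm thick, 24 mm high: red strip on its +y side, blue on +x (seen from above too), others brown. Inside, a hollow 6 mm above the underside in the middle, rising outwards at 8 degrees: the bead rolls if it is jerked or tipped. A dark bridge handle spans it along y, posts at y = -55 and 55 mm.
- dish_handle (a point): Middle of the handle's top bar, 85 mm above the dish's underside, straight above the dish's centre; axes as the dish's. The bar is 14 mm wide (along the dish's x: pinch it that way), 18 mm high, 118 mm long along the dish's y. Below it there is 76 mm free down to the underside plane, 42 mm down to the bead's top.
- dish_mid (a point): Where the bead's centre belongs: on the dish's axis, 20 mm above its underside; axes as the dish's.
- dish_red (a point): Middle of the outer face of the red strip, 65 mm from the dish's axis along its +y, 12 mm above its underside; axes as the dish's.
- dish_blue (a point): Middle of the outer face of the blue strip, 65 mm from the dish's axis along its +x, 12 mm above its underside; axes as the dish's. Turning the dish a quarter turn anticlockwise seen from above brings the blue strip where the red one was.
- bead_center (a point): Centre of the yellow bead, a ball of 28 mm diameter, 25 to 45 g, lying loose in the middle of the dish.
- bead: The same yellow bead (its axes turn as it rolls).
- press: Edge press: grey stand with aluminium head, fixed. Origin on the counter below the pad's resting face; its level x axis points from the pad into the press, the way the pad yields. Base plate 110 x 110 x 12 mm, x = 20 to 130 mm; head 66 mm wide (y), z = 68 to 112 mm, from x = 50 mm on. Nothing of it stands before the pad (x below 0).
- pad_face (a point): Middle of the black rubber pad's front face, 90 mm above the counter, at the press's origin in x and y when at rest; moves with the pad; axes as the press's. The pad is upright, 56 mm wide, 30 mm high.
- press_pad (a joint): How far the pad is pushed in, m: 0 at rest, 0.016 at its stop; sprung, about 0.8 N at the start of its travel and 3 N at the end; comes back by itself.
- glue: Loose white glue bottle with an orange cap, 44 mm diameter, 120 mm tall, origin under its centre; leave alone.
- jar_green: Loose green paint jar, 52 mm diameter, 52 mm tall, origin under its centre; leave alone.
- jar_orange: Loose orange paint jar, 52 mm diameter, 52 mm tall, origin under its centre; leave alone.
- tape: Loose blue roll of tape lying flat, 84 mm diameter, 24 mm high, origin under its centre; leave alone.
- brush: Loose paint brush lying on the counter; leave alone.
- eraser: Loose pink eraser, 55 x 28 x 16 mm, origin under its centre; leave alone.
Mind the look-alikes: they are no part of the job. Leave any purple look-alike of the press alone.

How it is judged:
By the outcome, as a careful person would: the job done as asked, in the order asked, and still so for the second after the job is handed in, while the arm keeps its last pose, push and grip.
It also fails if it takes over 64 s, if anything falls off the work surface, if the arm or the gripper's body presses on something with over 40 N, if the wrist force passes 120 N, or if a joint passes its speed limit or range.

## Working session

There is one attempt and no reset: what is moved stays moved. The work goes in short steps, Python scripts to look and compute and a tool call to move; the robot and the scene stay as the last step left them, time stands still between calls to the robot, and variables do not carry over. Pictures are saved under pics/ and viewed, at most 10 in all, crops included, and the job is handed in when it is done.

Besides the shell and the picture viewer there is one more tool, called after "Emit:" as name([rows], argument=value, ...), one row to a line, values as JSON. move_arm: Moves the arm, as the interface text tells. Its arguments: {"type":"object","properties":{"rows":{"type":"array"},"newtons":{"type":"number"}},"required":["rows"]}

```bash
mkdir -p pics; cat > h.py <<'E'
import numpy as np, cv2
from plant import r, snapshot
from scipy.spatial.transform import Rotation as R
def snap(n):
    s=snapshot(n); s['R']=R.from_quat(s['orientation']).as_matrix(); s['eye']=np.array(s['eye']); return s
def rays(s,px):
    p=cv2.undistortPoints(np.array(px,float).reshape(-1,1,2),np.array(s['mtx']),np.array(s['dist'])).reshape(-1,2)
    return np.c_[p[:,0],-p[:,1],-np.ones(len(p))]@s['R'].T
def onz(s,px,z):
    d=rays(s,px); return s['eye']+d*((z-s['eye'][2])/d[:,2])[:,None]
def cloud(s):
    h,w=s['depth'].shape; v,u=np.mgrid[:h,:w]
    d=rays(s,np.c_[u.ravel(),v.ravel()]); return (s['eye']+d*s['depth'].reshape(-1,1)).reshape(h,w,3)
def save(s,n): cv2.imwrite(f'pics/{n}.png',s['color'][:,:,::-1])
E
python3 - <<'E'
from h import *
st=r.get_state(); print({k:np.round(v,3) for k,v in st.items()})
for n in('top','scene'):
    s=snap(n); save(s,n+'0'); np.savez(n+'0.npz',**s); print(n,s['eye'],s['R'].round(3).tolist(),s['mtx'],s['dist'])
E
```

```text
{'clock': np.float64(0.0), 'q': array([-1.069,  0.69 , -0.195,  1.566,  0.157,  0.903, -0.215]), 'qd': array([ 0.001,  0.001,  0.   , -0.001,  0.   , -0.001, -0.001]), 'joint_torque': array([ 1.0000e-03, -5.2755e+01, -1.2670e+00, -1.5344e+01, -5.3000e-02,
        7.0000e-03,  0.0000e+00]), 'tool_pos': array([0.282, 0.558, 0.404]), 'eef_rot': array([ 0.232,  0.973, -0.001, -0.   ]), 'contact_force': array([-0.771, -0.098, -0.803]), 'moment': array([ 0.006, -0.014, -0.005]), 'finger_force': np.float64(0.0), 'opening': np.float64(1.003)}
top [ 0.33003257 -0.10663484  1.05217598] [[0.001, 0.98, -0.197], [-1.0, 0.001, -0.001], [-0.001, 0.197, 0.98]] [[406.87134799   0.         280.33705529]
 [  0.         406.87134799 210.72888813]
 [  0.           0.           1.        ]] [0.01563809 0.         0.         0.         0.        ]
scene [ 1.33759078 -0.35018674  0.79533618] [[0.309, -0.607, 0.732], [0.951, 0.203, -0.233], [-0.008, 0.768, 0.64]] [[430.2593503    0.         277.63369844]
 [  0.         430.2593503  214.83778413]
 [  0.           0.           1.        ]] [-0.11663203  0.          0.          0.          0.        ]
```

View pics/top0.png

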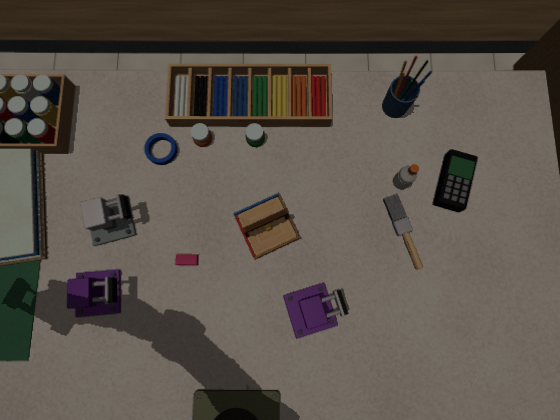

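View pics/scene0.png

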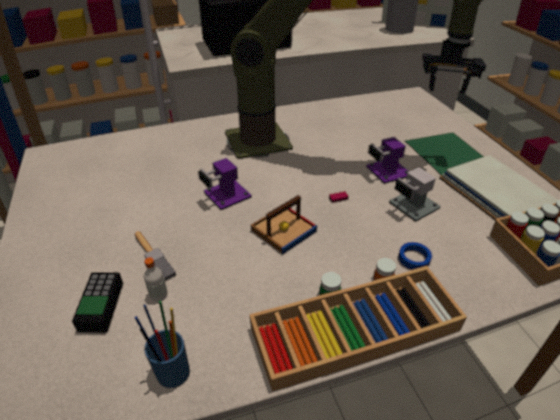

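The top view has the dish at about (267,226), with its red edge on the left and blue edge at the top. The grey press is at (108,218), its pad at (125,207) facing right (-y). The purple presses, at (95,293) and (315,308), are decoys. The scene view agrees: dish at (284,228), grey press at (415,195).

```bash
python3 - <<'E'
from h import *
for n in('top','scene'):
    s=dict(np.load(n+'0.npz')); C=cloud(s); hsv=cv2.cvtColor(s['color'],cv2.COLOR_RGB2HSV); H,S,V=cv2.split(hsv)
    ok=s['depth']>0
    print(n,'table z',np.median(C[...,2][ok]))
    def rect(m,name):
        P=C[m&ok]
        if len(P)<5: print(name,len(P));return
        (c,wh,a)=cv2.minAreaRect(P[:,:2].astype(np.float32)); print(name,len(P),np.round(c,4),np.round(wh,4),round(a,2),'z',np.percentile(P[:,2],[5,50,95]).round(4),'med',np.median(P,0).round(4))
    win=np.zeros(ok.shape,bool); z=C[...,2]
    if n=='top': win[185:265,225:310]=1
    else: win[190:260,240:330]=1
    rect(win&(z>.07)&(z<.1),'handle'); rect(win&(z>.012)&(z<.03),'rim')
    rect(win&((H<6)|(H>174))&(S>150)&(V>60),'red'); rect(win&(H>100)&(H<130)&(S>100),'blue'); rect(win&(H>20)&(H<33)&(S>150)&(V>90),'yellow')
    win[:]=0
    if n=='top': win[185:255,75:145]=1
    else: win[160:225,375:450]=1
    rect(win&(z>.006)&(z<.018),'base');rect(win&(z>.104)&(z<.13),'top>104');rect(win&(z>.06)&(V<45),'pad?')
    x0,x1,y0,y1=(60,320,170,270) if n=='top' else (240,450,150,270)
    cr=cv2.resize(s['color'][y0:y1,x0:x1],None,fx=3,fy=3,interpolation=cv2.INTER_CUBIC); cr=np.clip(cr*1.8,0,255).astype(np.uint8)
    cv2.imwrite(f'pics/c_{n}.png',cr[:,:,::-1])
E
```

```text
top table z -0.00023628199795833194
handle 325 [ 0.5    -0.0694] [0.0143 0.117 ] 25.32 z [0.0814 0.0931 0.0963] med [ 0.4991 -0.0685  0.0931]
rim 1271 [ 0.5    -0.0692] [0.1307 0.1298] 25.05 z [0.0122 0.015  0.026 ] med [ 0.4964 -0.0685  0.015 ]
red 80 [ 0.4729 -0.0134] [0.1147 0.0045] 25.14 z [0.0208 0.0235 0.0266] med [ 0.471  -0.0151  0.0235]
blue 101 [ 0.555  -0.0421] [0.0059 0.1249] 24.91 z [0.0184 0.0229 0.0258] med [ 0.5544 -0.0417  0.0229]
yellow 4
base 780 [0.5122 0.3252] [0.1544 0.1496] 3.53 z [0.0082 0.0118 0.0158] med [0.4853 0.3219 0.0118]
top>104 736 [0.5228 0.3127] [0.0671 0.0996] 15.53 z [0.1052 0.111  0.114 ] med [0.5179 0.3304 0.111 ]
pad? 395 [0.5214 0.3107] [0.0636 0.1006] 15.95 z [0.0746 0.0938 0.1062] med [0.5197 0.2757 0.0938]
scene table z 0.0017049925583976222
handle 327 [ 0.5016 -0.069 ] [0.0173 0.1198] 24.69 z [0.0763 0.0925 0.0967] med [ 0.508  -0.0733  0.0925]
rim 1211 [ 0.464  -0.0662] [0.271 0.252] 65.82 z [0.0124 0.0158 0.027 ] med [ 0.5094 -0.0737  0.0158]
red 37 [ 0.4818 -0.0137] [0.0902 0.0085] 24.77 z [0.0191 0.0244 0.0274] med [ 0.493  -0.0073  0.0244]
blue 149 [ 0.5616 -0.0444] [0.0062 0.1228] 25.91 z [0.0088 0.0175 0.0252] med [ 0.5622 -0.0452  0.0175]
yellow 46 [ 0.5091 -0.0691] [0.0218 0.0145] 69.52 z [0.0231 0.0299 0.0353] med [ 0.5094 -0.0688  0.0299]
base 1099 [0.4541 0.414 ] [0.2765 0.3062] 76.85 z [0.0072 0.0123 0.0161] med [0.4908 0.3296 0.0123]
top>104 361 [0.5231 0.3138] [0.0694 0.1033] 12.32 z [0.1047 0.1112 0.1142] med [0.5267 0.3262 0.1112]
pad? 190 [0.4608 0.3012] [0.0717 0.2166] 83.59 z [0.0735 0.0929 0.1055] med [0.5441 0.2695 0.0929]
```

View pics/c_top.png

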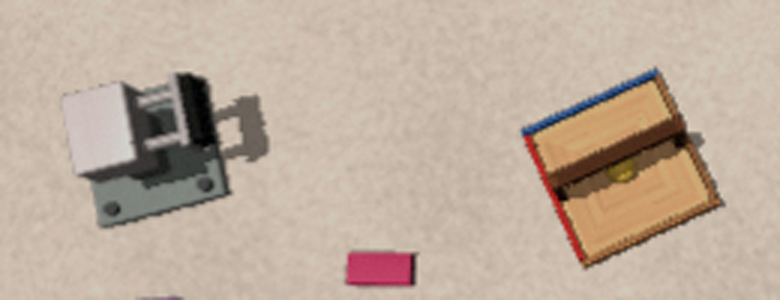

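View pics/c_scene.png

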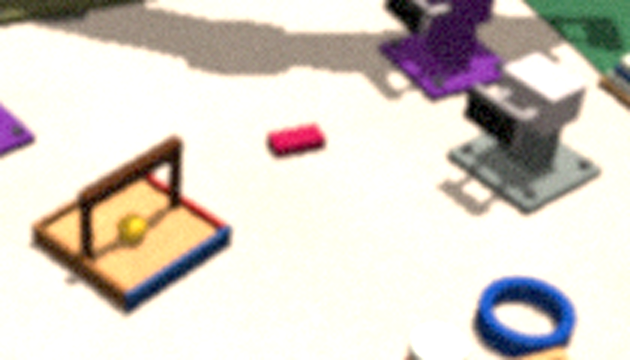

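The crops show the handle clear of clutter, the bead yellow and in the middle, and nothing standing in front of the grey pad. The dish yaw is about 25°, centre (0.500,-0.069), and the press x axis is about 15.5° left of world y. Next I'll fit the pad face.

```bash
python3 - <<'E'
from h import *
S={n:dict(np.load(n+'0.npz')) for n in('top','scene')}
a=np.radians(15.5)
for n in S:
    s=S[n];C=cloud(s);z=C[...,2];V=s['color'].max(2).astype(int)
    near=(np.hypot(C[...,0]-.52,C[...,1]-.31)<.09)&(s['depth']>0)
    head=C[near&(z>.107)&(z<.118)&(V>90)]; print(n,'head',[np.round(q,4) for q in cv2.minAreaRect(head[:,:2].astype(np.float32))])
    pad=C[near&(z>.078)&(z<.107)&(V<60)]
    for ad in (14,15,16,17):
        a=np.radians(ad);ex=np.array([-np.sin(a),np.cos(a)]);ey=np.array([-np.cos(a),-np.sin(a)])
        u=pad[:,:2]@ex;v=pad[:,:2]@ey
        print(ad,len(u),'u pct',np.percentile(u,[1,5,25,50,75,95]).round(4),'v',np.percentile(v,[1,50,99]).round(4),'head u',np.percentile(head[:,:2]@ex,[1,99]).round(4),'v',np.percentile(head[:,:2]@ey,[1,99]).round(4))
    f=pad[(pad[:,2]<.102)]; a=np.radians(15.5);ex=np.array([-np.sin(a),np.cos(a)]);ey=np.array([-np.cos(a),-np.sin(a)])
    u=f[:,:2]@ex;v=f[:,:2]@ey;k=u<np.percentile(u,10)+.006
    p=np.polyfit(v[k],u[k],1);print('face fit slope deg',np.degrees(np.arctan(p[0])),k.sum(),'u mean',u[k].mean(),'v range',v[k].min(),v[k].max())
    hsv=cv2.cvtColor(s['color'],cv2.COLOR_RGB2HSV);m=(hsv[...,0]>130)&(hsv[...,0]<160)&(hsv[...,1]>90)&(s['depth']>0)&(z>.005)&(C[...,1]>.15)
    print('purple x,y,z ranges',np.percentile(C[m],[1,99],axis=0).round(3))
st=r.get_state(); Rt=R.from_quat(st['eef_rot']).as_matrix(); print('tool R',Rt.round(3).tolist())
d=np.array([.5,-.0692,.085+.147])-st['tool_pos']; print('delta world',d,'tool',Rt.T@d,'y head',np.degrees(np.arctan2(Rt[1,1],Rt[0,1])))
E
```

```text
top head [array([0.521 , 0.3183]), array([0.0645, 0.0879]), np.float64(15.5251)]
14 372 u pct [0.1253 0.126  0.1292 0.1377 0.1785 0.2114] v [-0.6105 -0.5725 -0.5485] head u [0.1405 0.226 ] v [-0.6133 -0.5505]
15 372 u pct [0.1154 0.1161 0.119  0.1274 0.1682 0.2018] v [-0.6134 -0.5754 -0.5521] head u [0.1301 0.2159] v [-0.6166 -0.5539]
16 372 u pct [0.1053 0.106  0.1087 0.1177 0.1581 0.1921] v [-0.6163 -0.5781 -0.5554] head u [0.1197 0.2058] v [-0.6198 -0.5573]
17 372 u pct [0.0951 0.0959 0.0983 0.1079 0.1478 0.1824] v [-0.6189 -0.5799 -0.5582] head u [0.1094 0.1955] v [-0.6231 -0.5605]
face fit slope deg -1.0768560261626448 92 u mean 0.11255283160342487 v range -0.6136060131019803 -0.5584929313091971
purple x,y,z ranges [[0.276 0.281 0.008]
 [0.716 0.569 0.115]]
scene head [array([0.5246, 0.3182]), array([0.0691, 0.0924]), np.float64(17.6791)]
14 247 u pct [0.1246 0.1262 0.1278 0.1305 0.175  0.1835] v [-0.6174 -0.5952 -0.5572] head u [0.1382 0.2273] v [-0.6175 -0.5514]
15 247 u pct [0.1145 0.1159 0.1175 0.12   0.1645 0.1727] v [-0.6208 -0.5973 -0.5599] head u [0.1277 0.2169] v [-0.6209 -0.5547]
16 247 u pct [0.1043 0.1055 0.1071 0.1098 0.1542 0.1619] v [-0.6241 -0.5996 -0.5624] head u [0.1171 0.2068] v [-0.6242 -0.558 ]
17 247 u pct [0.0941 0.095  0.0969 0.0997 0.1437 0.1516] v [-0.6273 -0.6016 -0.5647] head u [0.1066 0.1967] v [-0.6273 -0.5611]
face fit slope deg -1.0113666053684944 114 u mean 0.11256535593734214 v range -0.6204390766442873 -0.5647979379175203
purple x,y,z ranges [[-0.403  0.267  0.008]
 [ 0.524  1.708  0.398]]
tool R [[-0.893, 0.451, -0.001], [0.451, 0.893, -0.002], [-0.0, -0.002, -1.0]]
delta world [ 0.21828801 -0.62679282 -0.17199365] tool [-0.47741293 -0.46077412  0.17281438] y head 63.201624831278345
```

Emit:
move_arm([
  [0, 0, 0, 0.095, 0.0881],
  [0, 0, 0, 0.095, 0.0881],
  [0, 0, 0, 0.095, 0.0881],
  [0, 0, 0, 0.095, 0.0881],
  [0, 0, 0, 0.095, 0.0881],
  [0, 0, 0, 0.095, 0.0881],
  [0, 0, 0, 0.095, 0.0881],
  [-0.01, -0.001, 0, 0, 0.0881],
  [-0.02, -0.002, 0, 0, 0.0881],
  [-0.03, -0.003, 0, 0, 0.0881],
])

```text
clock: 0.93
tool_pos: [0.3006, 0.5017, 0.4042]
eef_rot: [0.534, 0.846, 0.0, -0.001]
contact_force: [0.8, 0.3, 0.2]
opening: 0.999
finger_force: 0.0
```

Emit:
move_arm([
  [-0.034, -0.0035, 0, 0, 0.0881],
  [-0.034, -0.0035, 0, 0, 0.0881],
  [-0.034, -0.0035, 0, 0, 0.0881],
  [-0.034, -0.0035, 0, 0, 0.0881],
  [-0.034, -0.0035, 0, 0, 0.0881],
  [-0.034, -0.0035, 0, 0, 0.0881],
  [-0.034, -0.0035, 0, 0, 0.0881],
  [-0.034, -0.0035, 0, 0, 0.0881],
  [-0.034, -0.0035, 0, 0, 0.0881],
  [-0.034, -0.0035, 0, 0, 0.0881],
])

```text
clock: 1.77
tool_pos: [0.4142, 0.1758, 0.4047]
eef_rot: [0.535, 0.845, -0.0, 0.0]
contact_force: [0.5, -0.2, 0.0]
opening: 1.005
finger_force: 0.0
```

Emit:
move_arm([
  [-0.034, -0.0035, 0, 0, 0.0881],
  [-0.034, -0.0035, 0, 0, 0.0881],
  [-0.034, -0.0035, 0.005, 0, 0.0881],
  [-0.034, -0.0035, 0.01, 0, 0.0881],
  [-0.034, -0.0035, 0.01, 0, 0.0881],
  [-0.034, -0.0035, 0.01, 0, 0.0881],
  [-0.025, -0.0035, 0.01, 0, 0.0881],
  [-0.02, 0, 0.01, 0, 0.0881],
  [-0.01, 0, 0.005, 0, 0.0881],
  [0, 0, 0, 0, 0.0881],
])

```text
clock: 2.6
tool_pos: [0.5018, -0.0692, 0.3437]
eef_rot: [0.538, 0.843, -0.001, -0.0]
contact_force: [-0.6, 0.8, -0.1]
opening: 1.001
finger_force: 0.0
```

```bash
cat >> h.py <<'E'
def rel(target,yaw,st=None):
    "tool-axis shift of grasp point to world target (x,y,z), spin to bring tool y to yaw deg"
    st=st or r.get_state(); Rt=R.from_quat(st['eef_rot']).as_matrix(); g=st['tool_pos']+.147*Rt[:,2]
    h=np.degrees(np.arctan2(Rt[1,1],Rt[0,1])); e=np.array(target)-g
    tilt=Rt[:,2].round(4)
    print('t',round(float(st['clock']),2),'grasp',g.round(4),'head',round(h,2),'z axis',tilt,'q7',np.round(st['q'][6],2),'open',np.round(st['opening'],3),'fF',np.round(st['finger_force'],1),'F',np.round(st['contact_force'],2))
    print('tool shift',(Rt.T@e).round(4),'spin',round(np.radians(h-yaw),4))
E
python3 - <<'E'
from h import *
rel([.5,-.0692,.085],25.1)
s=snap('wrist'); save(s,'w0'); C=cloud(s); z=C[...,2]; ok=(s['depth']>0)&(np.hypot(C[...,0]-.5,C[...,1]+.07)<.1)
for lo,hi in((.085,.1),(.018,.03)):
    P=C[ok&(z>lo)&(z<hi)]; print(len(P),cv2.minAreaRect(P[:,:2].astype(np.float32)),np.median(P[:,2]))
E
```

```text
t 2.6 grasp [ 0.5016 -0.0694  0.1967] head 24.95 z axis [-1.5e-03 -9.0e-04 -1.0e+00] q7 0.37 open 1.001 fF 0.0 F [-0.55  0.76 -0.1 ]
tool shift [ 0.0008 -0.0012  0.1117] spin -0.0025
3708 ((0.502478837966919, -0.06908871233463287), (0.014026369899511337, 0.11861415207386017), 25.22093963623047) 0.0926672022985095
4517 ((0.5019477605819702, -0.06908711791038513), (0.13028274476528168, 0.13015522062778473), 25.14687156677246) 0.022612904589832505
```

View pics/w0.png

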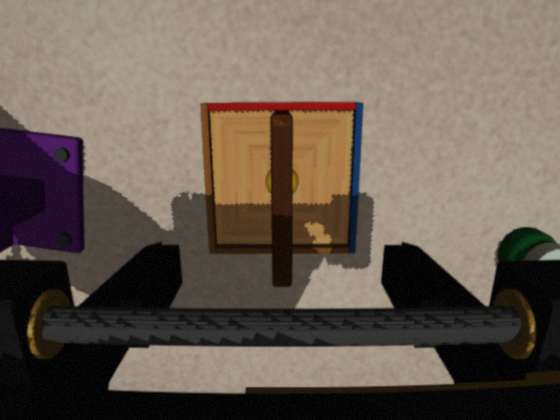

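The wrist view shows the handle bar centred between the fingers (column 282), the bead under it at (282,181), and the red strip ahead. I'll descend and grip.

Emit:
move_arm([
  [0, 0, 0.01, 0, 0.0881],
  [0, 0, 0.02, 0, 0.0881],
  [0, 0, 0.02, 0, 0.0881],
  [0, 0, 0.02, 0, 0.0881],
  [0, 0, 0.02, 0, 0.0881],
  [0, 0, 0.012, 0, 0.0881],
  [0, 0, 0.007, 0, 0.07],
  [0, 0, 0.002, 0, 0.05],
  [0, 0, 0, 0, 0.03],
  [0, 0, 0, 0, 0.02],
], newtons=5)

```text
clock: 3.48
tool_pos: [0.5022, -0.0661, 0.2345]
eef_rot: [0.536, 0.844, 0.0, 0.0]
contact_force: [0.6, -0.4, 0.7]
opening: 0.718
finger_force: 0.0
```

Emit:
move_arm([
  [0, 0, 0, 0, 0.016],
  [0, 0, 0, 0, 0.014],
  [0, 0, 0, 0, 0.012],
  [0, 0, 0, 0, 0.01],
  [0, 0, 0, 0, 0.008],
  [0, 0, 0, 0, 0.004],
  [0, 0, 0, 0, 0.0],
  [0, 0, 0, 0, 0.0],
  [0, 0, 0, 0, 0.0],
  [0, 0, 0, 0, 0.0],
])

```text
clock: 4.32
tool_pos: [0.5016, -0.0669, 0.2337]
eef_rot: [0.537, 0.844, -0.0, -0.0]
contact_force: [-1.5, -1.2, 1.8]
opening: 0.159
finger_force: 5.0
```

Emit:
move_arm([
  [0, 0, 0, 0, 0.0],
  [0, 0, 0, 0, 0.0],
  [0, 0, 0, 0, 0.0],
  [0, 0, 0, 0, 0.0],
], newtons=20)

```text
clock: 4.65
tool_pos: [0.5016, -0.0669, 0.2337]
eef_rot: [0.537, 0.844, -0.0, -0.0]
contact_force: [-2.1, -1.5, 2.5]
opening: 0.156
finger_force: 20.0
```

Emit:
move_arm([
  [0, 0, 0, 0, 0.0],
  [0, 0, 0, 0, 0.0],
  [0, 0, 0, 0, 0.0],
  [0, 0, 0, 0, 0.0],
], newtons=50)

```text
clock: 4.98
tool_pos: [0.5016, -0.0669, 0.2336]
eef_rot: [0.537, 0.844, -0.0, -0.0]
contact_force: [-4.3, -2.0, 3.0]
opening: 0.152
finger_force: 50.0
```

```bash
cat >> h.py <<'E'
def look(near,base=0.0):
    "dish level/yaw from top+scene clouds, bead by colour in scene"
    for n in('top','scene'):
        s=snap(n);C=cloud(s);z=C[...,2];H,S,V=cv2.split(cv2.cvtColor(s['color'],cv2.COLOR_RGB2HSV))
        w=(s['depth']>0)&(np.hypot(C[...,0]-near[0],C[...,1]-near[1])<.11)&(z>base+.004)&(z<base+.045)
        for k,m in(('red',((H<6)|(H>174))&(S>150)&(V>50)),('blue',(H>100)&(H<130)&(S>100)),('yellow',(H>20)&(H<33)&(S>150)&(V>80))):
            P=C[w&m]
            if len(P)>8: print(n,k,len(P),[np.round(q,4) for q in cv2.minAreaRect(P[:,:2].astype(np.float32))],'z',np.percentile(P[:,2],[5,50,95]).round(4),'med',np.median(P,0).round(4))
E
python3 - <<'E'
from h import *
rel([.5,-.0692,.085],25.1); look([.5,-.0692])
E
```

```text
t 4.98 grasp [ 0.5014 -0.0669  0.0866] head 25.08 z axis [-1.2e-03 -2.0e-04 -1.0e+00] q7 0.34 open 0.152 fF 50.0 F [-4.34 -1.98  3.02]
tool shift [-0.0015 -0.0023  0.0017] spin -0.0003
scene red 32 [array([ 0.4908, -0.0092]), array([0.0784, 0.0124]), np.float64(29.7359)] z [0.0188 0.0234 0.032 ] med [ 0.4936 -0.0052  0.0234]
scene blue 147 [array([ 0.5611, -0.0435]), array([0.0058, 0.1216]), np.float64(24.6055)] z [0.0081 0.0158 0.0245] med [ 0.5625 -0.0451  0.0158]
scene yellow 47 [array([ 0.5094, -0.0704]), array([0.0194, 0.0121]), np.float64(78.3407)] z [0.0205 0.0292 0.035 ] med [ 0.51   -0.0705  0.0292]
```

Emit:
move_arm([
  [0, -0.0004, 0, 0, 0],
  [0, -0.0004, -0.0003, 0, 0],
  [0, 0, -0.0003, 0, 0],
  [0, 0, -0.001, 0, 0],
  [0, 0, -0.001, 0, 0],
  [0, 0, -0.001, 0, 0],
  [0, 0, -0.002, 0, 0],
  [0, 0, -0.003, 0, 0],
  [0, 0, -0.004, 0, 0],
  [0, 0, -0.005, 0, 0],
])

```text
clock: 5.92
tool_pos: [0.5013, -0.067, 0.2516]
eef_rot: [0.537, 0.844, 0.0, -0.0]
contact_force: [-0.3, 0.1, -2.8]
opening: 0.153
finger_force: 50.0
```

Emit:
move_arm([
  [0, 0, -0.006, 0, 0],
  [0, 0, -0.007, 0, 0],
  [0, 0, -0.008, 0, 0],
  [0, 0, -0.008, 0, 0],
  [0, 0, -0.008, 0, 0],
  [0, 0, -0.007, 0, 0],
  [0, 0, -0.006, 0, 0],
  [0, 0, -0.004, 0, 0],
  [0, 0, -0.003, 0, 0],
  [0, 0, -0.002, 0, 0],
])

```text
clock: 6.75
tool_pos: [0.5013, -0.0671, 0.3106]
eef_rot: [0.537, 0.844, 0.0, 0.0]
contact_force: [-0.2, -0.4, -2.6]
opening: 0.152
finger_force: 50.0
```

```bash
python3 - <<'E'
from h import *
a=np.radians(16.2);e=np.array([-np.sin(a),np.cos(a)]);t=np.array([.5365,.2655])-e*(.065+.045-.002)
print(t);rel([*t,.1646],16.2); look([.5,-.0692],.078)
E
```

```text
[0.56663104 0.16178828]
t 6.75 grasp [ 0.5013 -0.0671  0.1636] head 25.1 z axis [ 1.e-04  0.e+00 -1.e+00] q7 0.36 open 0.152 fF 50.0 F [-0.16 -0.4  -2.56]
tool shift [ 0.1795  0.1562 -0.001 ] spin 0.1553
scene red 37 [array([ 0.4907, -0.0098]), array([0.0781, 0.012 ]), np.float64(27.1807)] z [0.0956 0.0995 0.1043] med [ 0.4995 -0.0039  0.0995]
scene blue 170 [array([ 0.5622, -0.0442]), array([0.0058, 0.1233]), np.float64(25.4397)] z [0.0858 0.0939 0.1011] med [ 0.5637 -0.0474  0.0939]
scene yellow 59 [array([ 0.5092, -0.0691]), array([0.0208, 0.0136]), np.float64(71.5545)] z [0.0962 0.1052 0.1115] med [ 0.5103 -0.0703  0.1052]
```

Emit:
move_arm([
  [0, 0, 0, 0.01, 0],
  [0, 0, 0, 0.02, 0],
  [0, 0, 0, 0.03, 0],
  [0, 0, -0.0005, 0.035, 0],
  [0, 0, -0.0005, 0.03, 0],
  [0, 0, 0, 0.02, 0],
  [0, 0, 0, 0.01, 0],
  [0.0009, 0.0005, 0, 0, 0],
  [0.0025, 0.0016, 0, 0, 0],
  [0.0042, 0.0027, 0, 0, 0],
])

```text
clock: 7.68
tool_pos: [0.5037, -0.0585, 0.3113]
eef_rot: [0.601, 0.8, -0.0, 0.0]
contact_force: [-0.1, 0.5, -3.1]
opening: 0.15
finger_force: 50.0
```

Emit:
move_arm([
  [0.0059, 0.0037, 0, 0, 0],
  [0.0076, 0.0048, 0, 0, 0],
  [0.0093, 0.0059, 0, 0, 0],
  [0.011, 0.0069, 0, 0, 0],
  [0.0119, 0.0075, 0, 0, 0],
  [0.0119, 0.0075, 0, 0, 0],
  [0.0119, 0.0075, 0, 0, 0],
  [0.0119, 0.0075, 0, 0, 0],
  [0.0119, 0.0074, 0, 0, 0],
  [0.0119, 0.0074, 0, 0, 0],
])

```text
clock: 8.52
tool_pos: [0.538, 0.0633, 0.3112]
eef_rot: [0.6, 0.8, 0.0, -0.0]
contact_force: [0.8, 0.2, -2.9]
opening: 0.149
finger_force: 50.0
```

Emit:
move_arm([
  [0.0119, 0.0075, 0, 0, 0],
  [0.0119, 0.0074, 0, 0, 0],
  [0.0119, 0.0075, 0, 0, 0],
  [0.0119, 0.0074, 0, 0, 0],
  [0.011, 0.0069, 0, 0, 0],
  [0.0093, 0.0059, 0, 0, 0],
  [0.0076, 0.0048, 0, 0, 0],
  [0.0059, 0.0037, 0, 0, 0],
  [0.0042, 0.0027, 0, 0, 0],
  [0.0025, 0.0016, 0, 0, 0],
])

```text
clock: 9.35
tool_pos: [0.5666, 0.1616, 0.3112]
eef_rot: [0.6, 0.8, -0.0, -0.0]
contact_force: [0.4, -0.5, -3.3]
opening: 0.153
finger_force: 50.0
```

Emit:
move_arm([
  [0.0009, 0.0005, 0, 0, 0],
  [0, 0, 0, 0, 0],
  [0, 0, 0, 0, 0],
  [0, 0, 0, 0, 0],
])

```text
clock: 9.68
tool_pos: [0.5666, 0.1615, 0.3113]
eef_rot: [0.601, 0.799, -0.0, 0.0]
contact_force: [0.2, -0.8, -3.2]
opening: 0.151
finger_force: 50.0
```

```bash
cat > m.py <<'E'
from h import *
def pad(ad=15.5,center=(.5365,.2655)):
    for n in('top','scene','wrist'):
        s=snap(n);C=cloud(s);z=C[...,2];V=s['color'].max(2).astype(int)
        w=(s['depth']>0)&(np.hypot(C[...,0]-center[0],C[...,1]-center[1])<.045)&(z>.08)&(z<.109)&(V<60)
        a=np.radians(ad);ex=np.array([-np.sin(a),np.cos(a)]);ey=np.array([-np.cos(a),-np.sin(a)])
        P=C[w]
        if len(P)>20:
            u=P[:,:2]@ex;v=P[:,:2]@ey;print(n,'pad',len(P),'u',np.percentile(u,[2,10,25]).round(4),'v',np.percentile(v,[2,98]).round(4))
        save(s,f'm_{n}')
E
python3 - <<'E'
from m import *
rel([.56663,.16179,.1646],16.2); look([.567,.16],.078); pad()
im=[cv2.imread(f'pics/m_{n}.png') for n in('top','scene','wrist')]
a=im[0][150:290,60:260];b=im[1][120:260,330:500]
f=lambda x:np.clip(cv2.resize(x,(400,300),interpolation=cv2.INTER_CUBIC)*1.8,0,255).astype(np.uint8)
cv2.imwrite('pics/mm1.png',np.vstack([np.hstack([f(a),f(b)]),np.hstack([f(im[2]),np.zeros((300,400,3),np.uint8)])]))
E
```

```text
t 9.68 grasp [0.5666 0.1614 0.1643] head 16.16 z axis [-2.e-04 -5.e-04 -1.e+00] q7 -0.05 open 0.151 fF 50.0 F [ 0.22 -0.76 -3.2 ]
tool shift [ 0.0004  0.0001 -0.0003] spin -0.0007
top blue 48 [array([0.6346, 0.1402]), array([0.0048, 0.0524]), np.float64(15.2235)] z [0.0945 0.101  0.1029] med [0.6342 0.1431 0.101 ]
scene red 55 [array([0.538 , 0.1713]), array([0.1731, 0.0542]), np.float64(61.8867)] z [0.0955 0.1008 0.1051] med [0.5701 0.2246 0.1008]
scene blue 176 [array([0.6082, 0.2042]), array([0.0473, 0.1844]), np.float64(37.265)] z [0.0856 0.0941 0.1024] med [0.6293 0.1764 0.0941]
scene yellow 52 [array([0.5733, 0.1567]), array([0.0223, 0.0147]), np.float64(52.4827)] z [0.0971 0.1054 0.1121] med [0.5751 0.1557 0.1054]
top pad 197 u [0.1105 0.1112 0.1131] v [-0.6121 -0.5576]
scene pad 148 u [0.1101 0.1112 0.1121] v [-0.6198 -0.5696]
wrist pad 2869 u [0.111  0.1112 0.1114] v [-0.6151 -0.5624]
```

View pics/mm1.png

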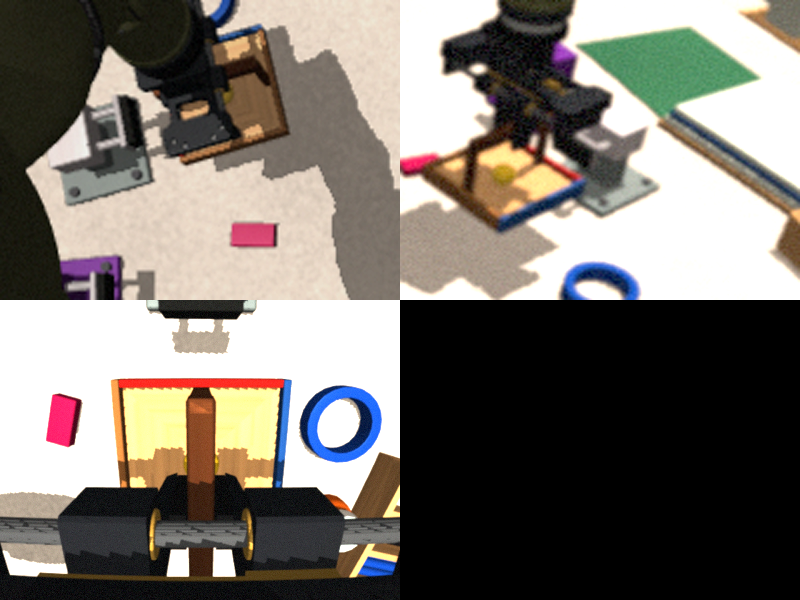

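The wrist view shows the red strip (row 382 of the montage) parallel to the pad ahead (edge at row 318) and centred. The bead is at the middle, beside the bar. I'll measure pad and strip relative to each other in the tool frame from the wrist camera.

```bash
cat >> m.py <<'E'
def gap(col='red'):
    st=r.get_state();s=snap('wrist');C=cloud(s);Rt=R.from_quat(st['eef_rot']).as_matrix()
    ok=s['depth']>0;L=(C-(st['tool_pos']+.147*Rt[:,2]))@Rt   # grasp-point frame
    z=C[...,2];H,S,V=cv2.split(cv2.cvtColor(s['color'],cv2.COLOR_RGB2HSV))
    d,o=(0,1)
    m=((H<6)|(H>174)) if col=='red' else (H>100)&(H<130)
    m&=(S>120)&(V>50)&ok&(z>.08)&(z<.112)
    ax=None
    def edge(m,far,name):
        x=L[...,0];y=L[...,1];ys=[];xs=[];q=L[m]
        b=np.arange(np.percentile(q[:,1],2),np.percentile(q[:,1],98),.003)
        for i in b:
            k=q[(q[:,1]>=i)&(q[:,1]<i+.003)]
            if len(k)>3: ys.append(i+.0015);xs.append(np.percentile(k[:,0],95 if far else 5))
        p=np.polyfit(ys,xs,1);print(name,len(q),'x at y0',round(p[1],4),'angle',np.degrees(np.arctan(p[0])).round(2),'y range',np.percentile(q[:,1],[.5,99.5]).round(4),'z',np.percentile(q[:,2],[5,50,95]).round(4));return p[1]
    e=edge(m,True,col)
    w=ok&(V<60)&(z>.08)&(z<.109)&(np.hypot(C[...,0]-.534,C[...,1]-.268)<.05)&(L[...,0]>.05)
    f=edge(w,False,'pad'); print('gap',round(f-e,4)); return s
E
python3 - <<'E'
from m import *
gap()
E
```

```text
red 2799 x at y0 0.0627 angle 0.03 y range [-0.0574  0.0588] z [0.0629 0.0641 0.0655]
pad 2899 x at y0 0.1065 angle -0.68 y range [-0.0267  0.028 ] z [0.0595 0.061  0.0808]
gap 0.0438
```

Emit:
move_arm([
  [0.001, 0, 0, 0.003, 0],
  [0.003, 0, 0, 0.003, 0],
  [0.005, 0, 0, 0.003, 0],
  [0.006, 0, 0, 0, 0],
  [0.006, 0, 0, 0, 0],
  [0.006, 0, 0, 0, 0],
  [0.005, 0, 0, 0, 0],
  [0.004, 0, 0, 0, 0],
  [0.003, 0, 0, 0, 0],
  [0.001, 0, 0, 0, 0],
])

```text
clock: 10.82
tool_pos: [0.5556, 0.2014, 0.3113]
eef_rot: [0.604, 0.797, 0.0, -0.0]
contact_force: [-0.6, -0.5, -4.4]
opening: 0.151
finger_force: 50.0
```

Emit:
move_arm([
  [0, 0, 0, 0, 0],
  [0, 0, 0, 0, 0],
])

```text
clock: 10.98
tool_pos: [0.5559, 0.2004, 0.3113]
eef_rot: [0.604, 0.797, -0.0, 0.0]
contact_force: [-0.0, 0.2, -2.7]
opening: 0.153
finger_force: 50.0
```

```bash
python3 - <<'E'
from m import *
rel([.5546,.2031,.1646],15.7)
gap()
E
```

```text
t 10.98 grasp [0.5559 0.2003 0.1643] head 15.68 z axis [ 1.e-04 -3.e-04 -1.e+00] q7 -0.11 open 0.153 fF 50.0 F [-0.01  0.24 -2.69]
tool shift [ 0.003  -0.0005 -0.0003] spin -0.0003
red 2910 x at y0 0.0627 angle 0.03 y range [-0.0573  0.059 ] z [0.063  0.0641 0.0741]
pad 2471 x at y0 0.0677 angle -0.32 y range [-0.0271  0.0266] z [0.0593 0.0606 0.0772]
gap 0.005
```

Emit:
move_arm([
  [0.001, 0, 0, 0.004, 0],
  [0.001, 0, 0, 0, 0],
  [0.001, 0, 0, 0, 0],
  [0.001, 0, 0, 0, 0],
  [0.001, 0, 0, 0, 0],
  [0.001, 0, 0, 0, 0],
  [0.001, 0, 0, 0, 0],
  [0.001, 0, 0, 0, 0],
  [0.001, 0, 0, 0, 0],
  [0.001, 0, 0, 0, 0],
])

```text
clock: 11.87
tool_pos: [0.5532, 0.2101, 0.3114]
eef_rot: [0.606, 0.796, -0.0, 0.0]
contact_force: [-0.0, -0.8, -2.4]
opening: 0.153
finger_force: 50.0
```

Emit:
move_arm([
  [0.001, 0, 0, 0, 0],
  [0.001, 0, 0, 0, 0],
  [0.001, 0, 0, 0, 0],
  [0, 0, 0, 0, 0],
])

```text
clock: 12.2
tool_pos: [0.5523, 0.2133, 0.3114]
eef_rot: [0.605, 0.796, 0.0, 0.0]
contact_force: [-0.4, -0.9, -1.8]
opening: 0.151
finger_force: 50.0
```

```bash
python3 - <<'E'
from m import *
rel([.5546,.2031,.1646],15.7)
s=gap(); save(s,'push1')
look([.552,.21],.078)
E
```

```text
t 12.2 grasp [0.5524 0.2133 0.1644] head 15.48 z axis [ 1.e-04  1.e-04 -1.e+00] q7 -0.14 open 0.151 fF 50.0 F [-0.44 -0.9  -1.81]
tool shift [-0.0104 -0.0006 -0.0002] spin -0.0039
red 2795 x at y0 0.0624 angle 0.05 y range [-0.0573  0.0588] z [0.063  0.0642 0.0657]
pad 2728 x at y0 0.0634 angle 0.07 y range [-0.0276  0.0263] z [0.0594 0.0607 0.0765]
gap 0.001
top blue 59 [array([0.6191, 0.1944]), array([0.005 , 0.0589]), np.float64(16.1964)] z [0.0943 0.1007 0.1036] med [0.6188 0.1946 0.1007]
scene red 65 [array([0.5511, 0.2787]), array([0.0794, 0.0225]), np.float64(20.1332)] z [0.0951 0.1014 0.1048] med [0.5571 0.2787 0.1014]
scene blue 176 [array([0.6131, 0.228 ]), array([0.0107, 0.1287]), np.float64(15.6226)] z [0.084  0.093  0.1018] med [0.616  0.2276 0.093 ]
scene yellow 50 [array([0.5596, 0.2077]), array([0.0213, 0.0137]), np.float64(65.3652)] z [0.0967 0.1056 0.1105] med [0.5603 0.2062 0.1056]
```

View pics/push1.png

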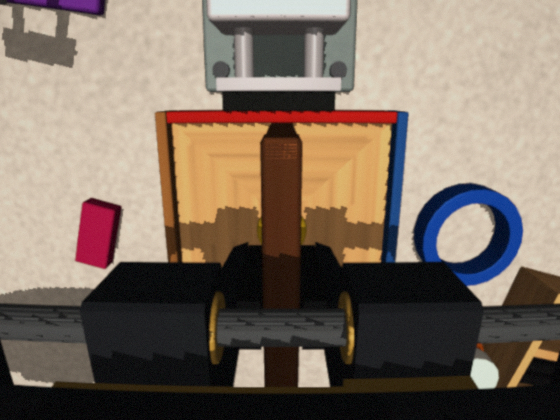

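The red strip (row 117) is square against the pad and centred at column ~281, with the bead still in the middle. The pad is in about 9–10 mm, so I'll ease back 1.5 mm and hold.

Emit:
move_arm([
  [-0.0005, 0, 0, 0, 0],
  [-0.0005, 0, 0, 0, 0],
  [-0.0005, 0, 0, 0, 0],
  [0, 0, 0, 0, 0],
  [0, 0, 0, 0, 0],
  [0, 0, 0, 0, 0],
  [0, 0, 0, 0, 0],
  [0, 0, 0, 0, 0],
  [0, 0, 0, 0, 0],
  [0, 0, 0, 0, 0],
])

```text
clock: 13.18
tool_pos: [0.5528, 0.2117, 0.3113]
eef_rot: [0.606, 0.796, 0.0, 0.0]
contact_force: [-0.1, -1.1, -2.0]
opening: 0.152
finger_force: 50.0
```

```bash
python3 - <<'E'
from m import *
rel([.5546,.2031,.1646],15.7)
gap()
E
```

```text
t 13.18 grasp [0.5528 0.2117 0.1643] head 15.47 z axis [ 0.e+00  1.e-04 -1.e+00] q7 -0.13 open 0.152 fF 50.0 F [-0.12 -1.13 -1.97]
tool shift [-0.0088 -0.0005 -0.0003] spin -0.0041
red 2804 x at y0 0.0625 angle 0.02 y range [-0.0572  0.0589] z [0.0629 0.0643 0.0657]
pad 2775 x at y0 0.0634 angle -0.12 y range [-0.0276  0.0263] z [0.0594 0.0607 0.0773]
gap 0.001
```

Emit:
move_arm([
  [0, 0, 0, 0, 0],
  [0, 0, 0, 0, 0],
  [0, 0, 0, 0, 0],
  [0, 0, 0, 0, 0],
  [0, 0, 0, 0, 0],
  [0, 0, 0, 0, 0],
  [0, 0, 0, 0, 0],
  [0, 0, 0, 0, 0],
  [0, 0, 0, 0, 0],
  [0, 0, 0, 0, 0],
])

```text
clock: 14.07
tool_pos: [0.5528, 0.2117, 0.3113]
eef_rot: [0.605, 0.796, 0.0, -0.0]
contact_force: [1.1, -1.8, -2.7]
opening: 0.15
finger_force: 50.0
```

Emit:
move_arm([
  [0, 0, 0, 0, 0],
  [0, 0, 0, 0, 0],
  [0, 0, 0, 0, 0],
  [0, 0, 0, 0, 0],
  [0, 0, 0, 0, 0],
  [0, 0, 0, 0, 0],
  [0, 0, 0, 0, 0],
  [0, 0, 0, 0, 0],
])

```text
clock: 14.73
tool_pos: [0.5528, 0.2117, 0.3113]
eef_rot: [0.606, 0.796, 0.0, -0.0]
contact_force: [0.2, -1.4, -2.0]
opening: 0.15
finger_force: 50.0
```

Emit:
move_arm([
  [0, 0, 0, 0, 0],
  [-0.001, 0, 0, 0, 0],
  [-0.001, 0, 0, 0, 0],
  [-0.002, 0, 0, 0, 0],
  [-0.004, 0, 0, 0, 0],
  [-0.006, 0, 0, 0, 0],
  [-0.008, 0, 0, 0, 0],
  [-0.008, 0, 0, 0, 0],
  [-0.008, 0, 0, 0, 0],
  [-0.008, 0, 0, 0, 0],
])

```text
clock: 15.57
tool_pos: [0.5653, 0.1662, 0.3113]
eef_rot: [0.606, 0.796, -0.0, 0.0]
contact_force: [0.7, -0.3, -4.0]
opening: 0.149
finger_force: 50.0
```

Emit:
move_arm([
  [-0.008, 0, 0, 0, 0],
  [-0.006, 0, 0, 0, 0],
  [-0.004, 0, 0, 0, 0],
  [-0.003, 0, 0, 0, 0],
  [-0.002, 0, 0, 0, 0],
  [-0.001, 0, 0, 0, 0],
  [0, 0, 0, 0, 0],
  [0, 0, 0, -0.01, 0],
  [0, 0, 0, -0.02, 0],
  [0, 0, 0, -0.03, 0],
])

```text
clock: 16.4
tool_pos: [0.5713, 0.1447, 0.3113]
eef_rot: [0.58, 0.815, 0.0, -0.0]
contact_force: [-0.2, 0.5, -4.0]
opening: 0.154
finger_force: 50.0
```

Emit:
move_arm([
  [0, 0, 0, -0.04, 0],
  [0, 0, 0, -0.05, 0],
  [0, 0, 0, -0.06, 0],
  [0, 0, 0, -0.07, 0],
  [0, 0, 0, -0.07, 0],
  [0, 0, 0, -0.07, 0],
  [0, 0, 0, -0.07, 0],
  [0, 0, 0, -0.07, 0],
  [0, 0, 0, -0.07, 0],
  [0, 0, 0, -0.07, 0],
])

```text
clock: 17.23
tool_pos: [0.5714, 0.1443, 0.3114]
eef_rot: [0.293, 0.956, 0.0, 0.0]
contact_force: [-0.2, -0.3, -3.2]
opening: 0.149
finger_force: 50.0
```

Emit:
move_arm([
  [0, 0, 0, -0.07, 0],
  [0, 0, 0, -0.07, 0],
  [0, 0, 0, -0.07, 0],
  [0, 0, 0, -0.07, 0],
  [0, 0, 0, -0.07, 0],
  [0, 0, 0, -0.07, 0],
  [0, 0, 0, -0.07, 0],
  [0, 0, 0, -0.07, 0],
  [0, 0, 0, -0.07, 0],
  [0, 0, 0, -0.06, 0],
])

```text
clock: 18.07
tool_pos: [0.5715, 0.1441, 0.3113]
eef_rot: [-0.047, 0.999, -0.0, 0.0]
contact_force: [0.3, -0.8, -2.9]
opening: 0.151
finger_force: 50.0
```

Emit:
move_arm([
  [0, 0, 0, -0.05, 0],
  [0, 0, 0, -0.04, 0],
  [0, 0, 0, -0.035, 0],
  [0, 0, 0, -0.03, 0],
  [0, 0, 0, -0.02, 0],
  [0, 0, 0, -0.006, 0],
  [0, 0, 0, 0, 0],
  [0, 0, 0, 0, 0],
  [0, 0, 0, 0, 0],
])

```text
clock: 18.82
tool_pos: [0.5714, 0.1443, 0.3113]
eef_rot: [-0.135, 0.991, -0.0, 0.0]
contact_force: [-0.5, 0.2, -3.5]
opening: 0.154
finger_force: 50.0
```

```bash
python3 - <<'E'
from m import *
rel([.5511,.2083,.1646],105.5); look([.57,.142],.078); pad()
im=[cv2.imread(f'pics/m_{n}.png') for n in('top','scene','wrist')]
a=im[0][150:290,60:260];b=im[1][120:260,330:500]
f=lambda x:np.clip(cv2.resize(x,(400,300),interpolation=cv2.INTER_CUBIC)*1.8,0,255).astype(np.uint8)
cv2.imwrite('pics/mm2.png',np.vstack([np.hstack([f(a),f(b)]),np.hstack([f(im[2]),np.zeros((300,400,3),np.uint8)])]))
E
```

```text
t 18.82 grasp [0.5714 0.1443 0.1643] head 105.48 z axis [ 1.e-04 -0.e+00 -1.e+00] q7 1.08 open 0.154 fF 50.0 F [-0.53  0.18 -3.52]
tool shift [ 0.0025  0.0671 -0.0003] spin -0.0004
top red 22 [array([0.5237, 0.0813]), array([0.0048, 0.0194]), np.float64(13.8104)] z [0.0925 0.1002 0.103 ] med [0.523  0.0812 0.1002]
scene red 51 [array([0.5208, 0.1124]), array([0.0127, 0.0972]), np.float64(11.8737)] z [0.0978 0.1014 0.1041] med [0.5219 0.1018 0.1014]
scene blue 30 [array([0.5972, 0.2138]), array([0.0423, 0.009 ]), np.float64(25.2504)] z [0.0987 0.102  0.1043] med [0.5977 0.2142 0.102 ]
scene yellow 53 [array([0.5797, 0.1401]), array([0.0213, 0.0131]), np.float64(60.5455)] z [0.0995 0.1061 0.113 ] med [0.5805 0.1401 0.1061]
scene pad 169 u [0.1096 0.1109 0.1123] v [-0.6184 -0.565 ]
wrist pad 4102 u [0.1106 0.1109 0.1113] v [-0.6143 -0.5589]
```

View pics/mm2.png

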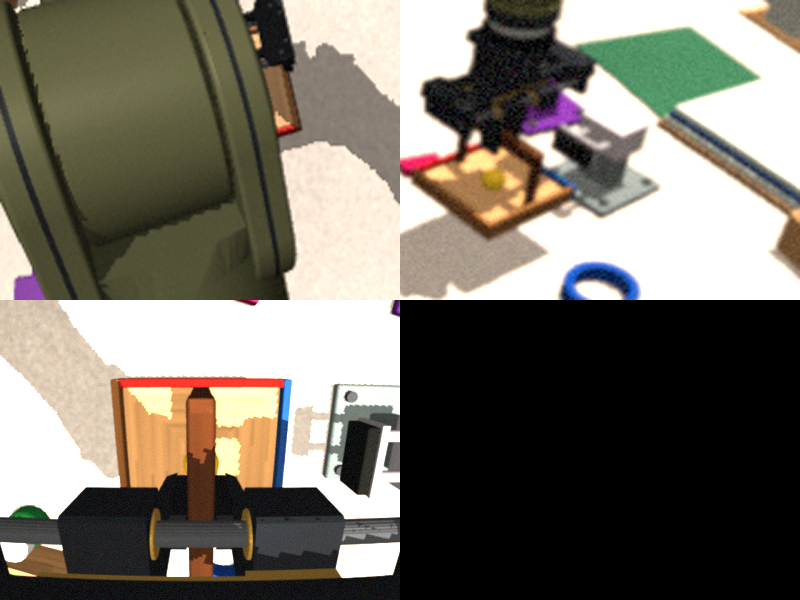

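The dish has turned a quarter: in the wrist view the blue strip (column ~287 of the montage) faces the pad (column ~347), and the bead is in the middle (200,463). I'll measure the gap along tool y.

```bash
cat >> m.py <<'E'
def gapb():
    st=r.get_state();s=snap('wrist');C=cloud(s);Rt=R.from_quat(st['eef_rot']).as_matrix()
    ok=s['depth']>0;L=(C-(st['tool_pos']+.147*Rt[:,2]))@Rt;z=C[...,2];H,S,V=cv2.split(cv2.cvtColor(s['color'],cv2.COLOR_RGB2HSV))
    def edge(m,far,name):
        q=L[m];ys=[];xs=[]
        for i in np.arange(np.percentile(q[:,0],2),np.percentile(q[:,0],98),.003):
            k=q[(q[:,0]>=i)&(q[:,0]<i+.003)]
            if len(k)>3: ys.append(i+.0015);xs.append(np.percentile(k[:,1],95 if far else 5))
        p=np.polyfit(ys,xs,1);print(name,len(q),'y at x0',round(p[1],4),'y at x mid',np.polyval(p,.02).round(4),'slope deg',np.degrees(np.arctan(p[0])).round(2),'x range',np.percentile(q[:,0],[.5,99.5]).round(4),'z',np.percentile(q[:,2],[5,50,95]).round(4))
    edge((H>100)&(H<130)&(S>100)&ok&(z>.098)&(z<.112)&(L[...,1]<.075)&(L[...,1]>.04),True,'blue')
    w=ok&(V<70)&(S<90)&(z>.098)&(z<.112)&(np.hypot(C[...,0]-.534,C[...,1]-.268)<.05)&(L[...,1]>.05)
    edge(w,False,'pad'); return s
E
python3 - <<'E'
from m import *
gapb()
E
```

```text
blue 1571 y at x0 0.0628 y at x mid 0.0629 slope deg 0.3 x range [-0.0198  0.0622] z [0.0628 0.0639 0.0654]
pad 2153 y at x0 0.125 y at x mid 0.126 slope deg 2.9 x range [-0.0268  0.0306] z [0.0594 0.0606 0.065 ]
```

Emit:
move_arm([
  [0, 0.001, 0, 0, 0],
  [0.0005, 0.003, 0, 0, 0],
  [0.0005, 0.005, 0, 0, 0],
  [0.0005, 0.007, 0, 0, 0],
  [0.0005, 0.008, 0, 0, 0],
  [0.0005, 0.008, 0, 0, 0],
  [0.0005, 0.008, 0, 0, 0],
  [0, 0.006, 0, 0, 0],
  [0, 0.004, 0, 0, 0],
  [0, 0.003, 0, 0, 0],
])

```text
clock: 19.95
tool_pos: [0.5541, 0.1954, 0.3114]
eef_rot: [-0.135, 0.991, 0.0, 0.0]
contact_force: [-1.0, 0.5, -3.2]
opening: 0.151
finger_force: 50.0
```

Emit:
move_arm([
  [0, 0.001, 0, 0, 0],
  [0, 0.001, 0, 0, 0],
  [0, 0, 0, 0, 0],
  [0, 0, 0, 0, 0],
])

```text
clock: 20.28
tool_pos: [0.554, 0.1961, 0.3113]
eef_rot: [-0.134, 0.991, -0.0, 0.0]
contact_force: [0.0, -0.5, -3.7]
opening: 0.147
finger_force: 50.0
```

```bash
python3 - <<'E'
from m import *
rel([.5511,.2083,.1646],105.5)
gapb()
E
```

```text
t 20.28 grasp [0.554  0.196  0.1643] head 105.44 z axis [ 1.e-04 -3.e-04 -1.e+00] q7 1.0 open 0.147 fF 50.0 F [ 0.01 -0.48 -3.7 ]
tool shift [-0.0005  0.0126 -0.0003] spin -0.001
blue 1764 y at x0 0.0638 y at x mid 0.0637 slope deg -0.5 x range [-0.0202  0.0622] z [0.0627 0.0639 0.0654]
pad 1731 y at x0 0.0702 y at x mid 0.0702 slope deg -0.05 x range [-0.0191  0.0278] z [0.0594 0.0605 0.0645]
```

Emit:
move_arm([
  [0, 0.001, 0, 0, 0],
  [0, 0.001, 0, 0, 0],
  [0, 0.001, 0, 0, 0],
  [0, 0.001, 0, 0, 0],
  [0, 0.001, 0, 0, 0],
  [0, 0.001, 0, 0, 0],
  [0, 0.001, 0, 0, 0],
  [0, 0.001, 0, 0, 0],
  [0, 0.001, 0, 0, 0],
  [0, 0.001, 0, 0, 0],
])

```text
clock: 21.17
tool_pos: [0.5512, 0.2059, 0.3113]
eef_rot: [-0.135, 0.991, -0.0, 0.0]
contact_force: [0.7, -0.5, -1.8]
opening: 0.147
finger_force: 50.0
```

Emit:
move_arm([
  [0, 0.001, 0, 0, 0],
  [0, 0.001, 0, 0, 0],
  [0, 0.001, 0, 0, 0],
  [0, 0, 0, 0, 0],
  [0, 0, 0, 0, 0],
])

```text
clock: 21.58
tool_pos: [0.5504, 0.2089, 0.3113]
eef_rot: [-0.135, 0.991, -0.0, -0.0]
contact_force: [-0.6, -1.8, -2.2]
opening: 0.152
finger_force: 50.0
```

```bash
python3 - <<'E'
from m import *
rel([.5511,.2083,.1646],105.5)
s=gapb();save(s,'push2');look([.55,.21],.078)
E
```

```text
t 21.58 grasp [0.5504 0.2089 0.1643] head 105.48 z axis [ 0.e+00 -2.e-04 -1.e+00] q7 0.98 open 0.152 fF 50.0 F [-0.64 -1.81 -2.24]
tool shift [-0.0005 -0.0008 -0.0003] spin -0.0003
blue 1827 y at x0 0.0641 y at x mid 0.0638 slope deg -0.88 x range [-0.0203  0.0622] z [0.0629 0.064  0.0653]
pad 1612 y at x0 0.0644 y at x mid 0.0645 slope deg 0.18 x range [-0.0188  0.0276] z [0.0594 0.0605 0.0626]
top red 109 [array([0.4943, 0.18  ]), array([0.007 , 0.0924]), np.float64(15.148)] z [0.0955 0.1011 0.1039] med [0.4937 0.1804 0.1011]
scene red 31 [array([0.498, 0.182]), array([0.0071, 0.0965]), np.float64(18.1857)] z [0.0985 0.1015 0.1039] med [0.4985 0.1858 0.1015]
scene blue 31 [array([0.5777, 0.28  ]), array([0.018 , 0.0423]), np.float64(82.4946)] z [0.0943 0.1012 0.1032] med [0.5669 0.2796 0.1012]
scene yellow 47 [array([0.5561, 0.2051]), array([0.0191, 0.0189]), np.float64(65.7894)] z [0.0993 0.1068 0.1111] med [0.5584 0.2042 0.1068]
```

View pics/push2.png

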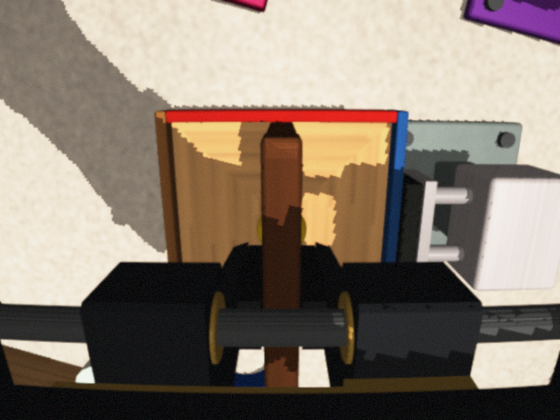

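The blue strip (column ~402) is flush on the pad and the bead is in the middle (282,230). The pad is in about 7.6 mm. Now to hold.

Emit:
move_arm([
  [0, 0, 0, 0, 0],
  [0, 0, 0, 0, 0],
  [0, 0, 0, 0, 0],
  [0, 0, 0, 0, 0],
  [0, 0, 0, 0, 0],
  [0, 0, 0, 0, 0],
  [0, 0, 0, 0, 0],
  [0, 0, 0, 0, 0],
  [0, 0, 0, 0, 0],
  [0, 0, 0, 0, 0],
])

```text
clock: 22.57
tool_pos: [0.5504, 0.209, 0.3113]
eef_rot: [-0.135, 0.991, 0.0, 0.0]
contact_force: [0.9, -1.5, -2.2]
opening: 0.157
finger_force: 50.0
```

Emit:
move_arm([
  [0, 0, 0, 0, 0],
  [0, 0, 0, 0, 0],
  [0, 0, 0, 0, 0],
  [0, 0, 0, 0, 0],
  [0, 0, 0, 0, 0],
  [0, 0, 0, 0, 0],
  [0, 0, 0, 0, 0],
  [0, 0, 0, 0, 0],
  [0, 0, 0, 0, 0],
  [0, 0, 0, 0, 0],
])

```text
clock: 23.4
tool_pos: [0.5504, 0.209, 0.3113]
eef_rot: [-0.135, 0.991, 0.0, 0.0]
contact_force: [1.0, -1.0, -1.7]
opening: 0.147
finger_force: 50.0
```

Emit:
move_arm([
  [0, 0, 0, 0, 0],
  [0, 0, 0, 0, 0],
  [0, 0, 0, 0, 0],
  [0, 0, 0, 0, 0],
  [0, 0, 0, 0, 0],
  [0, 0, 0, 0, 0],
  [0, 0, 0, 0, 0],
  [0, 0, 0, 0, 0],
  [0, 0, 0, 0, 0],
  [0, 0, 0, 0, 0],
])

```text
clock: 24.23
tool_pos: [0.5504, 0.209, 0.3113]
eef_rot: [-0.135, 0.991, 0.0, 0.0]
contact_force: [1.0, -1.8, -2.2]
opening: 0.151
finger_force: 50.0
```

```bash
python3 - <<'E'
from m import *
rel([.5511,.2083,.1646],105.5); gapb(); print(r.finish_job())
E
```

```text
t 24.23 grasp [0.5504 0.209  0.1643] head 105.48 z axis [ 0.e+00  1.e-04 -1.e+00] q7 0.98 open 0.151 fF 50.0 F [ 0.98 -1.8  -2.18]
tool shift [-0.0005 -0.0009 -0.0003] spin -0.0004
blue 1815 y at x0 0.0642 y at x mid 0.0639 slope deg -0.82 x range [-0.0202  0.0622] z [0.0629 0.064  0.0654]
pad 1596 y at x0 0.0644 y at x mid 0.0645 slope deg 0.19 x range [-0.019   0.0277] z [0.0595 0.0606 0.0626]
the job is handed in; nothing more can be done
None
```

The job is handed in at about 24 s: the red strip, then the blue, was pushed roughly half-way into the pad for over two seconds each, and the arm still holds the dish level in the air on the blue strip with the bead in the middle.

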